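# Clamp a deep-well plate on the plate shaker

### The job

Get the deep-well plate on the shaker ready for a run: push it back until its long side sits flush along the fence on the far side of the platform, then push the toggle clamp's handle upright until it snaps over centre and locks the plate down. Push gently by feel, because the platform floats loosely on its drive and neither the plate nor the clamp may be forced; leave everything else on the bench where it is.

Things in the scene. Friction and masses are not known exactly. Their poses are not given: they have to be found in the camera images.
- platform: shaker platform, aluminium, 200 (x) x 250 (y) x 10 mm; origin in the middle of its top face, 95 mm above the bench; x to its rear (far side), y to its left, z up. With the drive off it floats: a sideways push of 2.5 to 3.5 N makes it glide some mm (0 to 16, differs by run and direction) until the drive stops it hard. Fixed white case below: sloping panel reaches 175 mm to the front, under 75 mm high
- fence (a point): middle of the front face of the fence, half-way up: a straight aluminium bar on the platform's rear part, along y, 160 mm long, 18 mm high, 14 mm thick; its front face lies at platform x = +62 mm. Axes as the platform's
- clamp_pivot (a point): pivot of the handle of the toggle clamp at the platform's right (-y) edge, at platform x +19, y -103, z +19 mm. The clamp's flange is 56 x 58 mm, its cheeks 80 mm high. Linked to the handle is a bar (pivot 20 mm to +y, 51 above this): open it slants up to 130 mm over the platform, locked it lies nearly level along +y and its rubber foot presses on the mat at platform x +19, y -15
- handle_tip (a point): centre of the rounded end (radius 9 mm) of the clamp's handle, 112 mm from its pivot. The outer 60 mm are a dark rubber-sleeved grip 18 mm thick, below it a steel fork. The handle swings in a plane along the platform's y
- clamp_handle (a joint): handle angle, rad: 0 open (leans out to -y, 0.98 from upright), 0.98 locked (upright, hard stop); closes towards +y. Stays put in its free swing (under 1 N). At about 0.55 the foot meets the mat; then the push needed at the handle's end grows to about 5 N near 0.70 and falls to none at the dead centre 0.91, past which it snaps to 0.98 by itself and holds
- plate_mid (a point): centre (24 mm above the underside) of the deep-well plate on the platform, pale plastic with grey sealing mat: 85.5 (its x) x 127.8 (its y) x 48 mm high, 0.17 to 0.33 kg. The skirt (lowest 10 mm) has the full size, the walls above stand 2.8 mm in. It starts 13 to 41 mm short of the fence, turned up to 0.12 rad; flush, its centre is at platform x = +19 mm. Its y place is free
- plate: the same deep-well plate, origin at the centre of its underside
- tip_box: bystander, pipette-tip box, 85 x 122 x 63 mm; origin at the centre of its underside; not to be moved
- spare_plate: bystander, a second deep-well plate without mat, 128 x 86 x 44 mm; origin at the centre of its underside; not to be moved
- trough: bystander, white reagent trough, 130 x 45 x 35 mm; origin at the centre of its underside; not to be moved
- bottle: bystander, amber bottle, 56 mm across, 110 mm high; origin at the centre of its underside; not to be moved
- marker: bystander, marker pen lying flat, 125 mm long; origin at the centre of its underside; not to be moved
- tube_rack: bystander, low orange tube block, 100 x 60 x 30 mm; origin at the centre of its underside; not to be moved
Not all that is in view belongs to the job. What is shaped like the plate but black or red is not meant.

How it is judged (in metres and radians):
On the way, in this order (a step that is already met when the one before it is completed fails the run):
1. the plate stands flush against the fence while the clamp is still open (x of plate_mid in the frame of platform between 0.0172 and 0.0215 m and angle between the x axis of plate_mid and the x axis of platform, either way round below 0.03 rad and z of plate_mid in the frame of platform above 0.021 m and angle between plate_mid's own z axis and vertical below 0.04 rad and value of joint clamp_handle below 0.5 rad), for 0.2 s.
2. the clamp's handle is over centre (value of joint clamp_handle above 0.945 rad), for 0.2 s.
At the end, for the whole second after the job is handed in: the plate stands level on the platform, its skirt within 2 mm of the fence and square to it within 0.03 rad, at rest, and the clamp's handle rests past its dead centre (joint above 0.945 rad) (x of plate_mid in the frame of platform between 0.0172 and 0.0215 m and angle between the x axis of plate_mid and the x axis of platform, either way round below 0.03 rad and z of plate_mid in the frame of platform above 0.021 m and angle between plate_mid's own z axis and vertical below 0.04 rad and value of joint clamp_handle above 0.945 rad and linear speed of plate below 0.01 m/s); the robot touches nothing.
It fails at once if the platform or clamp is pushed with more than 20 N (contact force between any of the fingers, the arm and platform above 20 N).
It fails at once if the plate is pushed with more than 20 N (contact force between any of the fingers, the arm and plate above 20 N).
It fails at once if the plate is tipped (angle between plate_mid's own z axis and vertical above 0.15 rad).
It fails at once if a bystander is moved by more than 20 mm (distance of any of tip_box, spare_plate, trough, bottle, marker, tube_rack from where it was at the start of the episode above 0.02 m).
It also fails if it takes over 70 s, if anything falls off the work surface, if the arm or the gripper's body presses on something with over 40 N, if the wrist force passes 120 N, or if a joint passes its speed limit or range.

### The arm

A 6-joint arm with a two-finger parallel gripper is mounted at the origin on the work surface. World frame = base frame: x ahead of the robot, y to its left, z up, the work surface at z = 0. Lengths are in mm, angles in rad, forces in N, time in s.
With the tool pointing down it reaches from about 325 to 875 mm from the base axis. Payload 4.4 kg.
Tool frame: the origin (TCP) lies between the finger pads; the fingertips stand 25 mm ahead of it and the grasp point (between the pads) lies 6 mm ahead of it; z points along the fingers, y is the line along which they close (so a half turn about z gives the same grasp; the last joint's range is limited). The gripper opens to 85 mm and grips with 20 to 120 N. Pads are 22 mm wide; open, the fingers measure 114 mm over their backs; the gripper's body (76 mm by 85 mm) begins 54 mm behind the grasp point. The pads swing forward as they close: fully open they stand 13 mm farther back than shut.
Start: joints at [1.137, 0.207, 1.542, -0, 1.393, -0.15], TCP at [160.461, 552.159, 256.282] pointing down, gripper open.
Joint ranges: [-2.73, 2.73], [-0.86, 2.22], [0.23, 2.46], [-1.11, 4.25], [0.08, 2.63], [-2.82, 2.82]. Speed limits (rad/s): [2.79, 2.79, 3.14, 3.14, 3.14, 3.14].

### API

Orientations are given as a rotation vector (axis times angle).
In Python, from rig import arm, optics gives the robot as it stands.
- The arm moves only by the tool step_arm, never from a script. Its argument "moves" is one flat list of numbers, 5 for each row, row after row: the shift along the world's x, y, z as a fraction of full scale, then the turn about the world's z as a fraction of full scale, then the closure, from 0 (fully open) to 1 (shut). In form: [x, y, z, spin, grip, x, y, z, spin, grip, ...]. A call has 1 to 8 rows; each row is the pose to reach, as a shift and turn from the pose commanded when the call began; what a row does not reach only later rows make up. Full scale, the value 1, is 25 cm for a shift and 1.5 rad for a turn. A row lasts 1/8 s, in which the tool goes at most 62.5 mm and 10.7 degrees, less where a joint would pass 70% of its speed; a pose out of reach is approached as far as the arm can. A call with a number of a shift or a turn outside -1 to 1 is refused whole. A call with a gripper value outside its range is refused whole. The fingers move at their own pace and stop on an object; the grip force is fixed at half the most. Time passes only in rows, so rows that repeat a pose let the fingers close. It gives the time, the measured TCP pose, the force, the opening and the grip force at its end, in the units of the state.
- arm.observe(): the state, without advancing time (a new reading comes with each control period).
- optics.snapshot(name): name is "side" or "top" or "wrist"; returns the picture (420x560x3 uint8, red, green, blue); there is no depth.
- optics.calibration(name): a dict with "camera_matrix" (3x3 intrinsics, pixels), "R" (3x3) and "t" (3): a world point X has camera coordinates R X + t. Camera axes: x right, y down, z forward; pixel columns grow to the right and rows downward; lengths in mm; the calibration is good to about 2 mm. A picture is of the moment at which its call begins: read the wrist's pose just before it. calibration takes no time and is no camera call; for the wrist camera it gives the pose at the moment of the call.
- arm.close_job(): hands the job in; it is judged then, once.
The state is a dict: "clock": time; "q": joint angles; "joint_velocities": joint speeds; "joint_efforts": joint torques, N m; "tcp_pos": TCP position; "tcp_rot": TCP orientation; "wrist_force": force on the tool from outside, world axes, zero at the start; "ft_torque": the same for the moment, N m; "grip_width": finger opening in mm; "finger_force": force on a finger pad.
Only numpy, scipy, OpenCV 4.12 (cv2) and the standard library are available. Lean on these libraries where they do the work, as an engineer would, in place of code of your own. Each camera call takes 0.05 s, during which the arm holds its last target. There are 200 camera calls.

## Working session

There is one attempt and no reset: what is moved stays moved. The work goes in short steps, Python scripts to look and compute and a tool call to move; the robot and the scene stay as the last step left them, time stands still between calls to the robot, and variables do not carry over. Pictures are saved under pics/ and viewed, at most 10 in all, crops included, and the job is handed in when it is done.

Besides the shell and the picture viewer there is one more tool, called as name(argument=value, ...), one argument or row to a line, values as JSON. step_arm: Moves the arm, as the interface text tells. Shift numbers are shares of 25 cm and turn numbers shares of 1.5 rad, none past 1 either way. Its arguments: {"type":"object","properties":{"moves":{"type":"array","items":{"type":"number","minimum":-1,"maximum":1}}},"required":["moves"]}

```bash
mkdir -p pics; ls; python3 - <<'E'
from rig import arm, optics
import cv2
for n in("side","top"):
    cv2.imwrite(f"pics/{n}0.png",cv2.cvtColor(optics.snapshot(n),cv2.COLOR_RGB2BGR))
    c=optics.calibration(n);print(n,c)
s=arm.observe();print(s)
E
```

```text
pics
side {'camera_matrix': array([[492.5838851 ,   0.        , 280.68862691],
       [  0.        , 492.5838851 , 205.1916167 ],
       [  0.        ,   0.        ,   1.        ]]), 'R': array([[ 0.99883886, -0.04370737, -0.02026344],
       [-0.03934533, -0.49735998, -0.8666516 ],
       [ 0.02780084,  0.86644257, -0.49850215]]), 't': array([-518.46262153,  170.62890395, 1289.73461673])}
top {'camera_matrix': array([[424.08188916,   0.        , 273.94587711],
       [  0.        , 424.08188916, 209.13711017],
       [  0.        ,   0.        ,   1.        ]]), 'R': array([[-7.39253407e-02, -9.97263364e-01, -9.09132637e-04],
       [-9.73204980e-01,  7.23409107e-02, -2.18263281e-01],
       [ 2.17731742e-01, -1.52504150e-02, -9.75889499e-01]]), 't': array([ 118.35920012,  526.12230031, 1148.39507537])}
{'clock': 0.1, 'q': array([ 1.13749013e+00,  2.07394495e-01,  1.54281338e+00, -9.87057308e-06,
        1.39352253e+00, -1.50502791e-01]), 'joint_velocities': array([-0.00049536, -0.00127204, -0.00172396,  0.00048952, -0.00068873,
       -0.00173667]), 'joint_efforts': array([-3.39059006e-04, -3.84093761e+01, -2.92549270e+01, -2.83105819e-04,
        4.96384295e-03, -3.09161874e-05]), 'tcp_pos': array([160.19679294, 551.56815135, 255.20684141]), 'tcp_rot': array([-0.44265935, -3.10963666,  0.00321969]), 'wrist_force': array([-1.02370713, -0.2664775 , -0.44998093]), 'ft_torque': array([-0.03782615, -0.04549785,  0.04907263]), 'finger_force': 0.0, 'grip_width': 85.12802770075753}
```

View pics/side0.png

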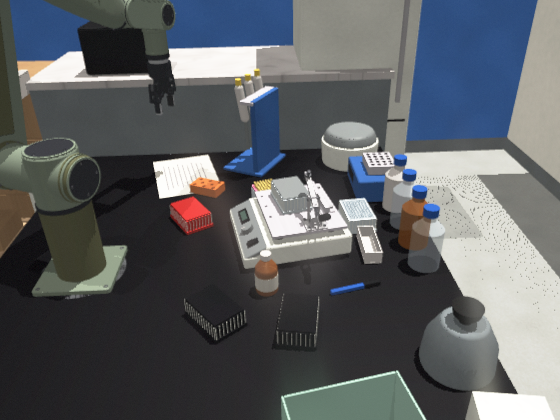

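View pics/top0.png

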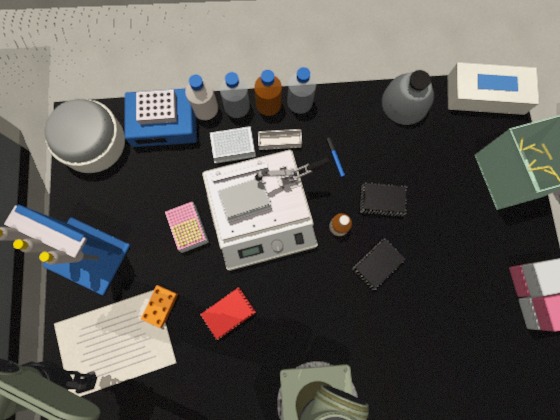

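The side view shows the shaker at about (295,215) with the plate at (290,190) and clamp at (312,190). The top view shows the platform at about (258,195), the plate at (245,197), the handle pointing right to about (325,163) and the tip box at (187,227). I'll enlarge both.

```bash
python3 - <<'E'
import cv2
a=cv2.imread("pics/top0.png")[140:275,190:350];cv2.imwrite("pics/topc.png",cv2.resize(a,None,fx=5,fy=4.4,interpolation=cv2.INTER_CUBIC) if 0 else cv2.resize(a,None,fx=4.4,fy=4.4,interpolation=cv2.INTER_CUBIC))
a=cv2.imread("pics/side0.png")[155:275,220:360];cv2.imwrite("pics/sidec.png",cv2.resize(a,None,fx=5,fy=5,interpolation=cv2.INTER_CUBIC))
E
```

```text
(no output)
```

View pics/topc.png

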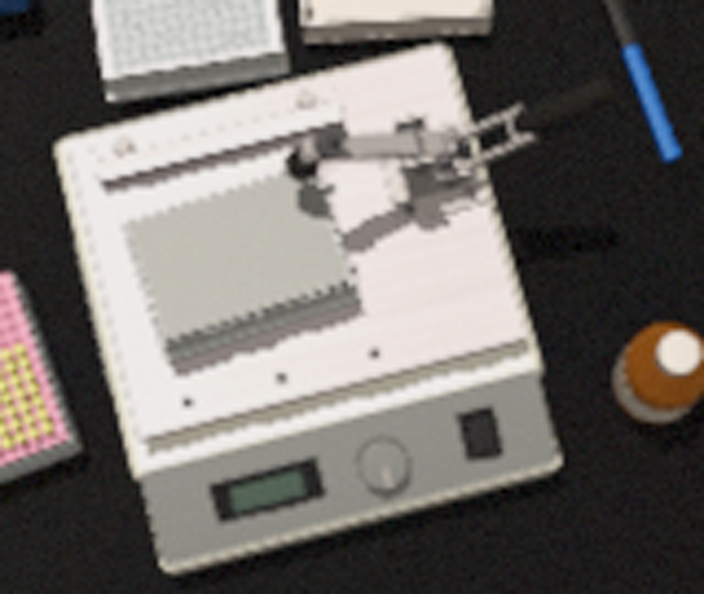

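View pics/sidec.png

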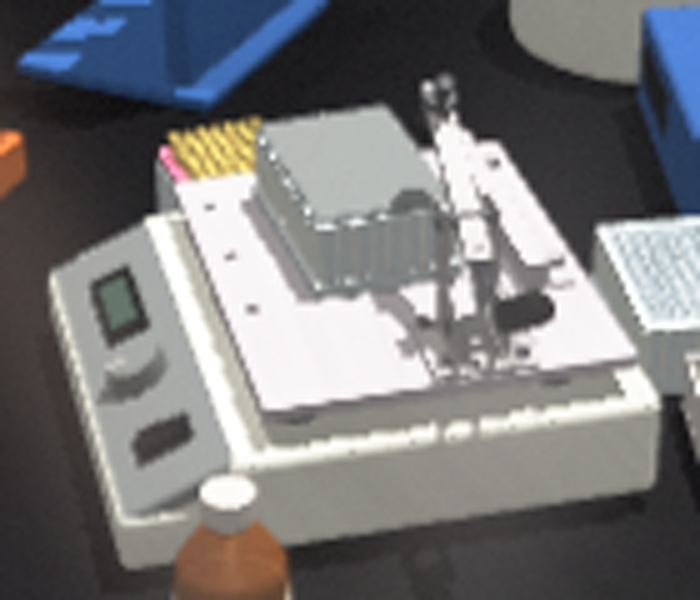

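The crops show the platform corners, the mat corners (top crop: 125,225 / 300,178 / 355,285 / 170,345), the fence's front line (103,185)-(343,122) and the handle's end at about (607,90). Next I'll cast rays.

```bash
cat > h.py <<'E'
from rig import arm, optics
import numpy as np, cv2
C={n:optics.calibration(n) for n in("side","top")}
def ray(n,p):
    c=C[n];R=c["R"];o=-R.T@c["t"];d=R.T@np.linalg.solve(c["camera_matrix"],[p[0],p[1],1]);return o,d
def onz(n,p,z):
    o,d=ray(n,p);return (o+d*(z-o[2])/d[2])
def tri(ps,pt):
    o1,d1=ray("side",ps);o2,d2=ray("top",pt)
    A=np.c_[d1,-d2];s=np.linalg.lstsq(A,o2-o1,rcond=None)[0]
    a,b=o1+s[0]*d1,o2+s[1]*d2;return (a+b)/2,np.linalg.norm(a-b)
T=lambda x,y:((x+.5)/4.4-.5+190,(y+.5)/4.4-.5+140)
S=lambda x,y:((x+.5)/5-.5+220,(y+.5)/5-.5+155)
E
python3 - <<'E'
from h import *
np.set_printoptions(precision=1,suppress=True)
print("plat top RR,FR,FL,RL");
for p in[(445,45),(530,345),(150,440),(60,143)]:print(onz("top",T(*p),95))
print("plat side FR,RR,RL");
for p in[(265,413),(637,355),(497,143)]:print(onz("side",S(*p),95))
print("mat top RL RR FR FL")
for p in[(125,225),(300,178),(355,287),(168,345)]:print(onz("top",T(*p),143))
print("mat side FL FR RR RL")
for p in[(257,130),(318,222),(435,205),(388,106)]:print(onz("side",S(*p),143))
print("fence top L,R at z113 ")
for p in[(103,183),(343,120)]:print(onz("top",T(*p),113),onz("top",T(*p),95))
print("handle end",onz("top",T(607,88),95+19+62))
E
```

```text
plat top RR,FR,FL,RL
[694.1  19.2  95. ]
[493.  -17.3  95. ]
[450.8 221.8  95. ]
[646.3 270.   95. ]
plat side FR,RR,RL
[499.6 -23.5  95. ]
[693.7  16.4  95. ]
[648.  259.6  95. ]
mat top RL RR FR FL
[575.7 225.4 143. ]
[597.4 117.7 143. ]
[526.8  89.2 143. ]
[499.6 203.1 143. ]
mat side FL FR RR RL
[502.9 194.8 143. ]
[532.3  84.8 143. ]
[595.8  98.4 143. ]
[579.3 218.9 143. ]
fence top L,R at z113 
[612.2 241.4 113. ] [617.7 243.7  95. ]
[642.3  88.7 113. ] [648.3  88.6  95. ]
handle end [629.7 -69.5 176. ]
```

Platform centre ≈ (572,121), yaw ≈ 0.188. The fence checks at platform x = 62. The handle end is predicted at (627,-68,176) and measured at (630,-69.5), which agrees. The plate is at platform x ≈ -12, y ≈ +36, turned about 0.06 relative. I'll move in front of the plate with the fingers open, so they make a wide two-point push.

step_arm(
  moves=[0.65, -0.82, 0, 0.157, 0, 0.65, -0.82, 0, 0.157, 0, 0.65, -0.82, 0, 0.157, 0, 0.65, -0.82, 0, 0.157, 0, 0.65, -0.82, 0, 0.157, 0, 0.65, -0.82, 0, 0.157, 0],
)

```text
clock: 0.85
tcp_pos: [323.2, 346.7, 256.0]
tcp_rot: [-0.078, -3.14, -0.0]
wrist_force: [-1.1, 0.7, -1.1]
grip_width: 85.1
finger_force: 0.0
```

step_arm(
  moves=[0.65, -0.82, 0, 0.157, 0, 0.65, -0.82, 0, 0.157, 0, 0.65, -0.82, 0, 0.157, 0, 0.65, -0.82, 0, 0.157, 0, 0.65, -0.82, 0, 0.157, 0, 0.65, -0.82, 0, 0.157, 0],
)

```text
clock: 1.6
tcp_pos: [485.5, 142.9, 255.9]
tcp_rot: [0.295, -3.127, -0.001]
wrist_force: [0.3, 0.8, -0.1]
grip_width: 85.3
finger_force: 0.0
```

step_arm(
  moves=[0, 0, -0.2, 0, 0, 0, 0, -0.36, 0, 0, 0, 0, -0.36, 0, 0, 0, 0, -0.36, 0, 0],
)

```text
clock: 2.1
tcp_pos: [485.8, 143.7, 167.7]
tcp_rot: [-0.298, 3.125, 0.001]
wrist_force: [0.9, -0.8, -0.1]
grip_width: 85.5
finger_force: 0.0
```

```bash
python3 - <<'E'
from h import *
w=optics.snapshot("wrist");s=optics.snapshot("side");t=optics.snapshot("top")
b=lambda i:cv2.cvtColor(i,cv2.COLOR_RGB2BGR)
a=cv2.resize(b(s)[120:270,210:360],(450,450),interpolation=cv2.INTER_CUBIC)
d=cv2.resize(b(w),(350,262))
im=np.zeros((450,800,3),np.uint8);im[:,:450]=a;im[:262,450:]=d
im[262:450,450:675]=cv2.resize(b(t)[140:265,190:340],(225,188))
cv2.imwrite("pics/pre.png",im)
o=arm.observe();print(o["tcp_pos"],o["tcp_rot"],o["wrist_force"],o["q"])
R=cv2.Rodrigues(o["tcp_rot"])[0];print(R)
E
```

```text
[486.91221704 142.93817424 168.64169081] [-2.96120002e-01  3.12312483e+00  3.71759803e-04] [-0.15921687  0.17501304  0.38130469] [ 1.14759588e-01  1.53823336e-01  1.79694873e+00  1.58287203e-04
  1.18635585e+00 -1.64516116e+00]
[[-9.82170457e-01 -1.87940603e-01  4.41855847e-03]
 [-1.87939546e-01  9.82180378e-01  6.57014866e-04]
 [-4.46330119e-03 -1.85121280e-04 -9.99990022e-01]]
```

View pics/pre.png

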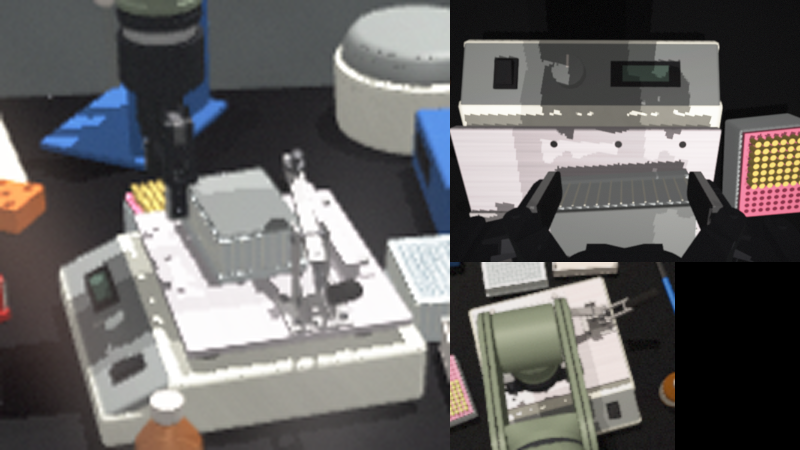

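The wrist view shows the plate's front wall centred between the open fingers. The side view shows the near fingertip ending at about crop (177,216), just in front of the plate. I'll use it to check the fingertip height.

```bash
python3 - <<'E'
from h import *
y=np.array([-.188,.982,0]);t=np.array([486.4,143.2,0])
for off in(-43,-50,-57):
  for z in (133,143,156):
    p=t+off*y;p[2]=z;c=C["side"];q=c["camera_matrix"]@(c["R"]@p+c["t"]);q=q[:2]/q[2];print(off,z,((q-[210,120])*3).round(0))
s=cv2.imread("pics/pre.png")[150:240,140:230]
cv2.imwrite("pics/tip.png",cv2.resize(s,(720,600)[0:1]*2 if 0 else (600,600),interpolation=cv2.INTER_NEAREST))
E
```

```text
-43 133 [177. 240.]
-43 143 [176. 230.]
-43 156 [176. 217.]
-50 133 [178. 243.]
-50 143 [178. 234.]
-50 156 [178. 221.]
-57 133 [180. 247.]
-57 143 [180. 237.]
-57 156 [179. 224.]
```

View pics/tip.png

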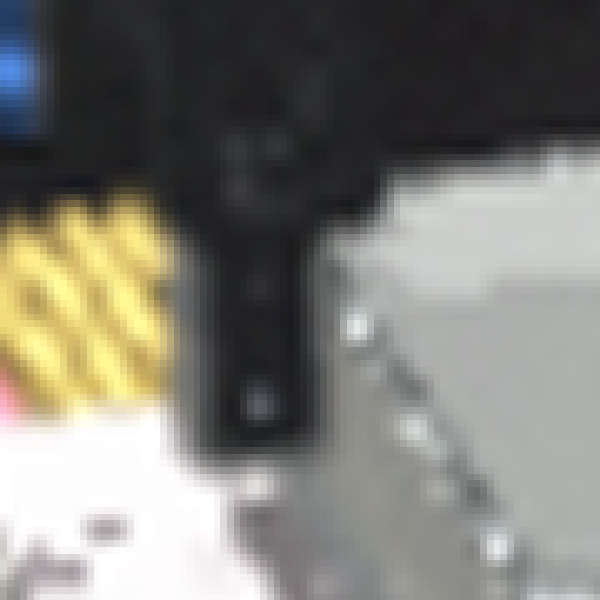

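Open fingertips reach about 12 mm beyond the TCP, so a TCP height of 112 puts the tips at about 100, at skirt level. I'll descend there, then approach along platform +x, which is (0.982, 0.188).

step_arm(
  moves=[0, 0, -0.1, 0, 0, 0, 0, -0.18, 0, 0, 0, 0, -0.224, 0, 0, 0, 0, -0.224, 0, 0, 0, 0, -0.224, 0, 0],
)

```text
clock: 2.88
tcp_pos: [486.4, 142.3, 111.4]
tcp_rot: [-0.295, 3.126, 0.0]
wrist_force: [-0.4, 0.2, 0.9]
grip_width: 85.3
finger_force: 0.0
```

step_arm(
  moves=[0.01, 0.002, 0, 0, 0, 0.02, 0.004, 0, 0, 0, 0.03, 0.006, 0, 0, 0, 0.04, 0.0076, 0, 0, 0, 0.04, 0.0076, 0, 0, 0],
)

```text
clock: 3.5
tcp_pos: [495.7, 144.1, 110.3]
tcp_rot: [-0.295, 3.128, -0.0]
wrist_force: [0.3, 0.5, 0.1]
grip_width: 85.4
finger_force: 0.0
```

step_arm(
  moves=[0.01, 0.002, 0, 0, 0, 0.02, 0.004, 0, 0, 0, 0.03, 0.006, 0, 0, 0, 0.04, 0.0076, 0, 0, 0, 0.05, 0.0095, 0, 0, 0, 0.06, 0.0115, 0, 0, 0, 0.06, 0.0115, 0, 0, 0],
)

```text
clock: 4.38
tcp_pos: [510.9, 146.8, 110.3]
tcp_rot: [-0.295, 3.127, -0.0]
wrist_force: [-0.1, -0.2, -0.1]
grip_width: 85.3
finger_force: 0.2
```

step_arm(
  moves=[0.01, 0.002, 0, 0, 0, 0.02, 0.004, 0, 0, 0, 0.03, 0.006, 0, 0, 0, 0.04, 0.0076, 0, 0, 0, 0.04, 0.0076, 0, 0, 0],
)

```text
clock: 5.0
tcp_pos: [521.1, 148.9, 110.4]
tcp_rot: [-0.295, 3.127, 0.0]
wrist_force: [0.1, -0.0, 0.7]
grip_width: 85.4
finger_force: 0.2
```

```bash
cat > look.py <<'E'
from h import *
import sys
w=optics.snapshot("wrist");s=optics.snapshot("side");t=optics.snapshot("top")
b=lambda i:cv2.cvtColor(i,cv2.COLOR_RGB2BGR)
im=np.zeros((600,800,3),np.uint8);im[:,:500]=cv2.resize(b(s)[155:275,250:350],(500,600),interpolation=cv2.INTER_CUBIC)
im[:225,500:]=cv2.resize(b(w),(300,225))
im[225:600,500:]=cv2.resize(b(t)[140:265,220:320],(300,375),interpolation=cv2.INTER_CUBIC)
cv2.imwrite(f"pics/{sys.argv[1]}.png",im)
o=arm.observe();print(o["clock"],o["tcp_pos"],o["wrist_force"],o["ft_torque"])
E
python3 look.py l1
```

```text
5.15 [521.06770593 148.91094329 110.55898689] [ 0.37698184 -0.8876789   0.1203171 ] [ 0.0078931  -0.01642511 -0.06607146]
```

View pics/l1.png

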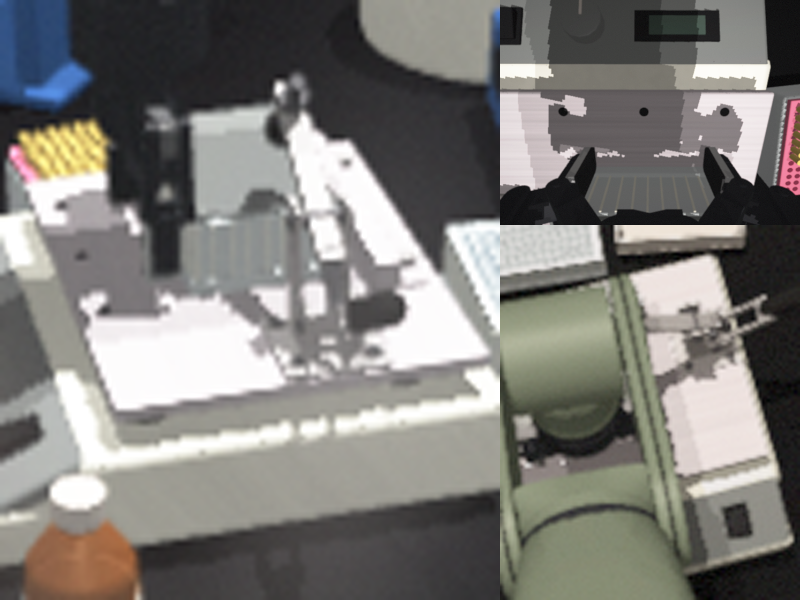

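The plate is moving squarely with both fingers (side view: near finger at (165,270) touching the plate's front). I'll keep going in small steps and watch the force.

step_arm(
  moves=[0.008, 0.0015, 0, 0, 0, 0.016, 0.003, 0, 0, 0, 0.024, 0.0046, 0, 0, 0, 0.024, 0.0046, 0, 0, 0],
)

```text
clock: 5.65
tcp_pos: [526.7, 150.1, 110.3]
tcp_rot: [-0.295, 3.127, 0.0]
wrist_force: [-2.6, -0.5, 3.9]
grip_width: 85.1
finger_force: 1.2
```

step_arm(
  moves=[0.006, 0.0011, 0, 0, 0, 0.012, 0.0023, 0, 0, 0, 0.012, 0.0023, 0, 0, 0],
)

```text
clock: 6.02
tcp_pos: [529.8, 150.6, 110.3]
tcp_rot: [-0.295, 3.127, 0.0]
wrist_force: [-2.2, -0.2, 1.7]
grip_width: 85.5
finger_force: 1.3
```

step_arm(
  moves=[0.006, 0.0011, 0, 0, 0, 0.012, 0.0023, 0, 0, 0],
)

```text
clock: 6.28
tcp_pos: [532.5, 151.2, 110.3]
tcp_rot: [0.295, -3.128, 0.0]
wrist_force: [-3.1, -0.5, 2.8]
grip_width: 85.4
finger_force: 1.7
```

```bash
cat > f.py <<'E'
from h import *
F=[]
for i in range(3):
    o=arm.observe();F.append(np.r_[o["wrist_force"],o["ft_torque"]*10]);optics.snapshot("side")
print(o["clock"],o["tcp_pos"],np.mean(F,0).round(2))
E
python3 f.py
```

```text
6.375 [532.85062163 151.19081425 110.27762488] [-2.44 -0.54  2.24 -0.7   4.16 -0.05]
```

```bash
cat > shift.py <<'E'
from h import *
def shift(tag=""):
    a=cv2.imread("pics/side0.png",0).astype(np.float32);b=cv2.cvtColor(optics.snapshot("side"),cv2.COLOR_RGB2GRAY)
    for n,(x,y,X,Y) in dict(platRR=(325,205,352,238),clampbase=(296,212,335,236),case=(245,238,352,272)).items():
        tpl=a[y:Y,x:X].astype(np.uint8);k=6
        r=cv2.matchTemplate(cv2.resize(b[y-8:Y+8,x-10:X+10],None,fx=k,fy=k,interpolation=cv2.INTER_CUBIC),cv2.resize(tpl,None,fx=k,fy=k,interpolation=cv2.INTER_CUBIC),cv2.TM_CCOEFF_NORMED)
        _,m,_,l=cv2.minMaxLoc(r);print(n,round(m,3),(l[0]/k-10,l[1]/k-8))
shift()
E
python3 shift.py; python3 -c "
from h import *
c=C['side'];f=lambda p:(lambda q:q[:2]/q[2])(c['camera_matrix']@(c['R']@np.array(p)+c['t']))
print(f([650,50,95]),f([655,51,95])-f([650,50,95]))"
```

```text
platRR 0.982 (0.3333333333333339, 0.0)
clampbase 0.964 (0.5, 0.0)
case 0.994 (0.16666666666666607, 0.0)
[328.54731617 219.49363527] [ 1.83204816 -0.27305534]
```

step_arm(
  moves=[0.006, 0.0011, 0, 0, 0, 0.012, 0.0023, 0, 0, 0],
)

```text
clock: 6.72
tcp_pos: [534.9, 151.7, 110.2]
tcp_rot: [0.295, -3.126, 0.0]
wrist_force: [-6.1, -1.4, 5.0]
grip_width: 85.2
finger_force: 3.3
```

```bash
python3 f.py;python3 shift.py; python3 look.py l2
```

```text
6.825 [534.9051962  151.59555564 110.17352738] [-5.64 -1.51  4.27 -1.78  8.16 -0.57]
platRR 0.982 (0.3333333333333339, 0.0)
clampbase 0.964 (0.5, 0.0)
case 0.994 (0.16666666666666607, 0.0)
7.075 [534.92724023 151.59984037 110.2148892 ] [-4.42469567 -1.45392981  3.83364269] [-0.15080426  0.72985437 -0.10710209]
```

View pics/l2.png

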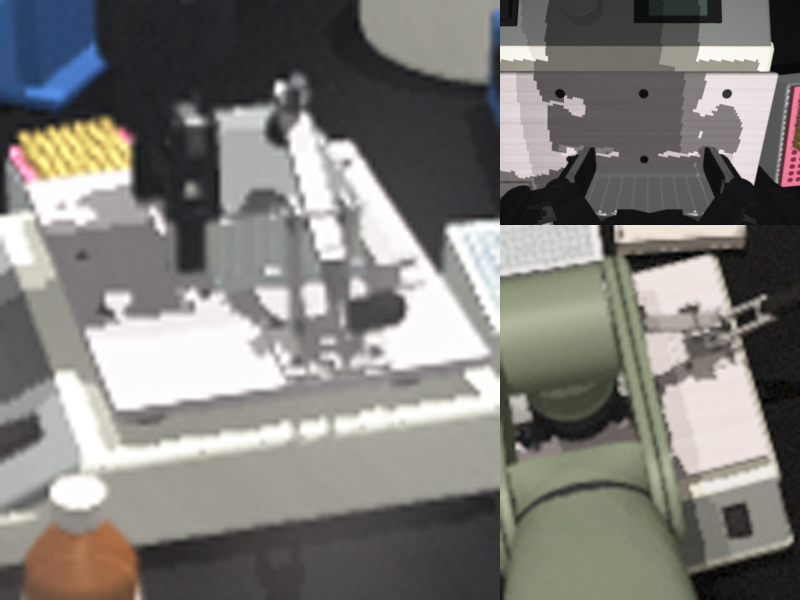

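The plate's front right corner is near (212,222) and its rear meets the fence strip behind the clamp bar. I'll check that corner against the flush prediction.

```bash
python3 - <<'E'
from h import *
c=C['side'];f=lambda p:(lambda q:(q[:2]/q[2]-[249.5,154.5])*5)(c['camera_matrix']@(c['R']@np.array(p,float)+c['t']))
th=.188;P=lambda x,y,z:(572+x*np.cos(th)-y*np.sin(th),121+x*np.sin(th)+y*np.cos(th),95+z)
for X in (14,19):
  print(X,"FR top",f(P(X-40,-24.5,48)),"FR skirt",f(P(X-42.7,-27.4,0)),"RR skirt",f(P(X+42.7,-27.4,5)))
print("fence right end top front",f(P(62,33-80,18)),"bottom",f(P(62,-47,0)),"RRplat",f(P(100,-125,0)),"FRplat",f(P(-100,-125,0)))
im=cv2.imread("pics/l2.png")[90:330,170:420];cv2.imwrite("pics/l2z.png",cv2.resize(im,None,fx=2.5,fy=2.5,interpolation=cv2.INTER_CUBIC))
E
```

```text
14 FR top [202.84236044 214.50240318] FR skirt [200.28079404 295.11998107] RR skirt [351.45804377 266.24909319]
19 FR top [211.9246643  213.29751513] FR skirt [209.22233988 293.87688648] RR skirt [360.20296641 265.03884221]
fence right end top front [372.15772654 261.76003581] bottom [371.377426   290.48196713] RRplat [487.21882281 354.9734668 ] FRplat [110.31076668 410.4213097 ]
```

View pics/l2z.png

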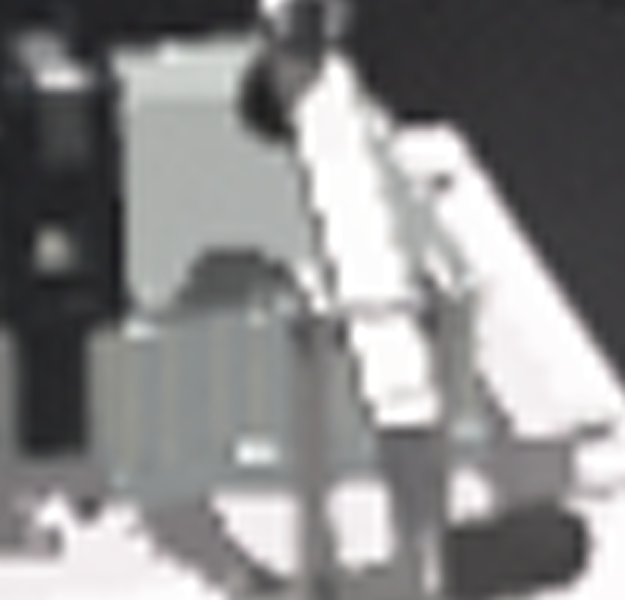

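step_arm(
  moves=[0.002, 0.0004, 0, 0, 0, 0.004, 0.0008, 0, 0, 0, 0.004, 0.0008, 0, 0, 0],
)

```text
clock: 7.45
tcp_pos: [535.0, 151.6, 110.1]
tcp_rot: [0.295, -3.124, 0.001]
wrist_force: [-7.2, -2.2, 6.7]
grip_width: 85.6
finger_force: 3.9
```

```bash
python3 f.py;python3 shift.py
```

```text
7.55 [534.96961854 151.65972787 110.13735984] [-7.56 -1.44  6.51 -3.13 11.14 -0.83]
platRR 0.982 (0.3333333333333339, 0.0)
clampbase 0.964 (0.5, 0.0)
case 0.994 (0.16666666666666607, 0.0)
```

The TCP has stopped while the force rises with almost no twist, so the plate is hard against the fence and square. I'll back off and lift.

step_arm(
  moves=[-0.02, -0.0038, 0, 0, 0, -0.06, -0.0115, 0, 0, 0, -0.12, -0.023, 0, 0, 0, -0.16, -0.03, 0, 0, 0, -0.16, -0.03, 0.2, 0, 0, -0.16, -0.03, 0.4, 0, 0.5, -0.16, -0.03, 0.7, 0, 1, -0.16, -0.03, 0.7, 0, 1],
)

```text
clock: 8.65
tcp_pos: [499.3, 144.8, 291.3]
tcp_rot: [-0.294, 3.116, 0.0]
wrist_force: [-0.4, 0.6, -0.3]
grip_width: 31.9
finger_force: 0.0
```

step_arm(
  moves=[-0.2, -0.8, 0, 0, 1, -0.2, -0.8, 0, 0, 1, -0.2, -0.8, 0, 0, 1, -0.2, -0.8, 0, 0, 1, -0.2, -0.8, 0, 0, 1],
)

```text
clock: 9.28
tcp_pos: [445.7, -56.6, 284.4]
tcp_rot: [0.29, -3.127, -0.001]
wrist_force: [0.1, 0.5, -0.6]
grip_width: -0.3
finger_force: 0.0
```

```bash
python3 f.py; python3 shift.py; python3 - <<'E'
from h import *
t=optics.snapshot("top");cv2.imwrite("pics/top2.png",cv2.cvtColor(t,cv2.COLOR_RGB2BGR))
t0=cv2.cvtColor(cv2.imread("pics/top0.png"),cv2.COLOR_BGR2RGB)
for im in(t0,t):
    c=im[140:275,190:350].astype(int)
    print("mat sample",c[200//4-2+5,50])
    g=((c.max(2)>120)&(c.max(2)<200)&(c.min(2)>110)).astype(np.uint8)
    g=cv2.morphologyEx(g,cv2.MORPH_OPEN,np.ones((3,3)))
    n,l,s,ce=cv2.connectedComponentsWithStats(g)
    for i in np.argsort(-s[1:,4])[:3]+1:
        pts=np.argwhere(l==i)[:,::-1]+[190,140]
        w=np.array([onz("top",p,143)[:2] for p in pts],np.float32);print(s[i],cv2.minAreaRect(w))
cv2.imwrite("pics/top2c.png",cv2.resize(cv2.cvtColor(t[140:275,190:350],cv2.COLOR_RGB2BGR),None,fx=4.4,fy=4.4,interpolation=cv2.INTER_CUBIC))
E
```

```text
9.375 [446.28722909 -55.02386792 284.68859719] [ 0.25  0.11 -0.02 -0.14  0.21  0.27]
platRR 0.984 (0.16666666666666607, 0.0)
clampbase 0.977 (0.5, 0.0)
case 0.99 (0.16666666666666607, 0.0)
mat sample [193 190 181]
[  33   85   94   45 1771] ((416.3760986328125, 100.2247314453125), (60.80095291137695, 241.54872131347656), 10.726137161254883)
[  30   40   62   46 1509] ((546.7958374023438, 135.2934112548828), (101.07401275634766, 161.1409149169922), 15.109968185424805)
[ 34  77  86  25 315] ((462.2510986328125, 102.89704132080078), (9.951811790466309, 230.73455810546875), 10.567461967468262)
mat sample [192 189 180]
[  33   85   89   45 1538] ((416.2242126464844, 101.109375), (60.93320846557617, 239.81434631347656), 10.796371459960938)
[  29   28   63   39 1319] ((577.1652221679688, 139.01779174804688), (102.60102844238281, 156.53526306152344), 10.858094215393066)
[117  16  29 119 510] ((494.58636474609375, -42.86973190307617), (15.185338020324707, 327.7151794433594), 72.71546173095703)
```

The plate outline's angle fell from 15.1° to 10.9°, against 10.7° for the platform, and it moved about 30 mm to the rear, so it is flush and square. Next is the clamp: I'll go outside the handle end with the fingers shut.

step_arm(
  moves=[0.764, -0.236, 0, 0, 1, 0.764, -0.236, 0, 0, 1, 0.764, -0.236, 0, 0, 1, 0.764, -0.236, 0, 0, 1, 0.764, -0.236, -0.2, 0, 1, 0.764, -0.236, -0.42, 0, 1, 0.764, -0.236, -0.42, 0, 1, 0.764, -0.236, -0.42, 0, 1],
)

```text
clock: 10.52
tcp_pos: [638.4, -114.2, 182.6]
tcp_rot: [-0.296, 3.125, -0.002]
wrist_force: [0.3, 0.0, 0.5]
grip_width: -0.2
finger_force: 0.0
```

```bash
python3 f.py; python3 look.py l3
```

```text
10.625 [ 639.52046579 -114.88168422  184.37393099] [ 0.08 -0.16  0.22 -0.08 -0.24 -0.3 ]
10.825 [ 638.50600992 -114.89786733  182.59761676] [-0.11606377 -0.21011281 -0.2010201 ] [ 0.008342    0.02422688 -0.03242785]
```

View pics/l3.png

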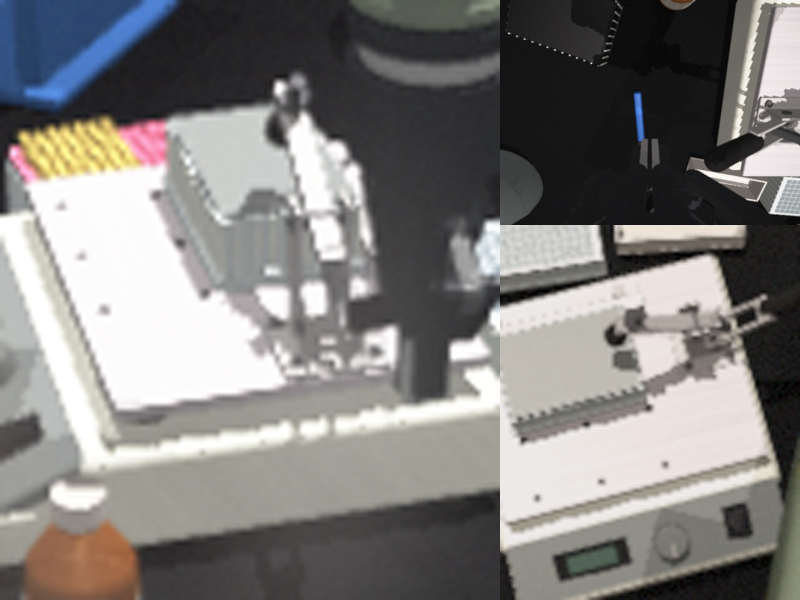

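The wrist view shows the closed fingers at (648,155) in line with the handle's end at (712,160), and the top view shows the plate along the fence. I'll push along platform +y, rising with the handle end.

step_arm(
  moves=[-0.0135, 0.0707, 0, 0, 1, -0.0195, 0.102, 0.02, 0, 1, -0.0254, 0.1336, 0.05, 0, 1, -0.031, 0.165, 0.08, 0, 1, -0.0374, 0.196, 0.1, 0, 1, -0.0374, 0.196, 0.1, 0, 1],
)

```text
clock: 11.58
tcp_pos: [629.0, -65.0, 206.5]
tcp_rot: [-0.296, 3.124, -0.0]
wrist_force: [2.2, -1.0, 1.2]
grip_width: 0.4
finger_force: 0.9
```

```bash
python3 f.py; python3 shift.py
```

```text
11.675 [628.0748979  -64.9491578  205.05723619] [ 0.52 -0.92  0.16 -1.2  -0.95  0.04]
platRR 0.739 (-0.6666666666666661, -2.0)
clampbase 0.781 (-0.5, -2.166666666666667)
case 0.949 (-0.16666666666666607, -0.16666666666666696)
```

step_arm(
  moves=[-0.003, 0.0157, 0.008, 0, 1, -0.006, 0.0314, 0.016, 0, 1, -0.009, 0.047, 0.024, 0, 1, -0.012, 0.063, 0.03, 0, 1, -0.012, 0.063, 0.03, 0, 1],
)

```text
clock: 12.4
tcp_pos: [625.2, -49.0, 212.9]
tcp_rot: [-0.296, 3.127, 0.001]
wrist_force: [-0.5, -0.8, -0.3]
grip_width: -0.4
finger_force: 0.2
```

```bash
python3 f.py; python3 shift.py
```

```text
12.5 [624.83779109 -49.15806981 212.3631443 ] [ 0.08  0.17 -0.13 -0.72 -0.02 -0.2 ]
platRR 0.672 (-0.8333333333333339, -2.0)
clampbase 0.612 (-1.0, -2.166666666666667)
case 0.929 (-0.16666666666666607, -0.16666666666666696)
```

step_arm(
  moves=[-0.003, 0.0157, 0.006, 0, 1, -0.006, 0.0314, 0.01, 0, 1, -0.006, 0.0314, 0.01, 0, 1],
)

```text
clock: 12.98
tcp_pos: [623.6, -41.4, 215.4]
tcp_rot: [-0.296, 3.127, 0.001]
wrist_force: [-0.7, 0.6, 0.0]
grip_width: -0.5
finger_force: 0.0
```

step_arm(
  moves=[-0.003, 0.0157, 0.006, 0, 1, -0.006, 0.0314, 0.01, 0, 1, -0.006, 0.0314, 0.01, 0, 1],
)

```text
clock: 13.35
tcp_pos: [622.2, -34.0, 218.2]
tcp_rot: [-0.296, 3.127, -0.001]
wrist_force: [0.6, -1.6, 1.4]
grip_width: 0.0
finger_force: 0.7
```

```bash
python3 f.py; python3 shift.py
```

```text
13.45 [622.23026052 -34.13467419 217.95413695] [-0.13 -1.7   1.61 -1.89 -0.21 -0.1 ]
platRR 0.728 (-0.8333333333333339, -1.833333333333333)
clampbase 0.579 (-1.0, -2.166666666666667)
case 0.896 (0.16666666666666607, -0.16666666666666696)
```

step_arm(
  moves=[-0.003, 0.0157, 0.003, 0, 1, -0.006, 0.0314, 0.006, 0, 1, -0.006, 0.0314, 0.006, 0, 1],
)

```text
clock: 13.92
tcp_pos: [621.1, -26.8, 220.3]
tcp_rot: [-0.295, 3.126, -0.002]
wrist_force: [0.8, -5.1, 4.3]
grip_width: -0.2
finger_force: 2.4
```

step_arm(
  moves=[-0.003, 0.0157, 0.003, 0, 1, -0.006, 0.0314, 0.006, 0, 1, -0.006, 0.0314, 0.006, 0, 1],
)

```text
clock: 14.3
tcp_pos: [619.8, -19.0, 221.8]
tcp_rot: [-0.295, 3.126, -0.002]
wrist_force: [0.2, -4.2, 4.6]
grip_width: -0.0
finger_force: 2.5
```

```bash
python3 f.py; python3 shift.py
```

```text
14.4 [619.69917335 -18.95604598 221.57699838] [ 0.51 -4.71  4.38 -6.85 -1.18  0.03]
platRR 0.76 (-0.8333333333333339, -2.0)
clampbase 0.492 (-0.8333333333333339, -2.333333333333333)
case 0.857 (0.16666666666666607, 0.0)
```

step_arm(
  moves=[-0.003, 0.0157, 0.002, 0, 1, -0.006, 0.0314, 0.004, 0, 1, -0.006, 0.0314, 0.004, 0, 1],
)

```text
clock: 14.88
tcp_pos: [618.0, -10.6, 222.2]
tcp_rot: [-0.295, 3.127, -0.0]
wrist_force: [1.1, -3.3, 3.5]
grip_width: -0.1
finger_force: 2.0
```

step_arm(
  moves=[-0.003, 0.0157, 0.001, 0, 1, -0.0045, 0.0236, 0.002, 0, 1, -0.0045, 0.0236, 0.002, 0, 1],
)

```text
clock: 15.25
tcp_pos: [616.1, -4.0, 221.7]
tcp_rot: [0.296, -3.127, -0.002]
wrist_force: [0.9, -2.3, 1.7]
grip_width: -0.0
finger_force: 1.0
```

```bash
python3 f.py
```

```text
15.35 [616.05281881  -4.11962718 221.61910021] [ 0.73 -2.21  1.63 -2.46 -1.04 -0.01]
```

Force is falling as expected. A few more millimetres should reach dead centre.

step_arm(
  moves=[-0.0015, 0.008, 0, 0, 1, -0.003, 0.0157, 0, 0, 1, -0.003, 0.0157, 0, 0, 1],
)

```text
clock: 15.78
tcp_pos: [615.5, -0.3, 222.1]
tcp_rot: [0.296, -3.127, -0.001]
wrist_force: [0.3, -1.2, 1.2]
grip_width: -0.3
finger_force: 0.7
```

```bash
python3 f.py
```

```text
15.875 [ 6.15444232e+02 -4.01454641e-01  2.22005774e+02] [ 0.29 -1.17  1.15 -1.43 -0.34 -0.13]
```

step_arm(
  moves=[-0.0015, 0.008, 0, 0, 1, -0.0015, 0.008, 0, 0, 1],
)

```text
clock: 16.18
tcp_pos: [615.2, 1.5, 222.2]
tcp_rot: [0.295, -3.127, -0.001]
wrist_force: [0.4, -1.4, 0.2]
grip_width: -0.1
finger_force: 0.5
```

```bash
python3 f.py
```

```text
16.275 [615.21217353   1.46679819 222.12295985] [-0.   -0.69  0.67 -1.21 -0.11 -0.17]
```

step_arm(
  moves=[-0.0015, 0.008, 0, 0, 1, -0.0015, 0.008, 0, 0, 1],
)

```text
clock: 16.58
tcp_pos: [614.9, 3.5, 222.2]
tcp_rot: [0.296, -3.127, -0.001]
wrist_force: [0.2, -0.0, 0.5]
grip_width: 0.0
finger_force: 0.3
```

```bash
python3 f.py
```

```text
16.675 [614.85037447   3.4733159  222.10878273] [-0.26 -0.12  0.44 -0.5  -0.32  0.  ]
```

step_arm(
  moves=[-0.0015, 0.008, 0, 0, 1, -0.0015, 0.008, 0, 0, 1],
)

```text
clock: 16.98
tcp_pos: [614.5, 5.5, 222.2]
tcp_rot: [0.295, -3.127, -0.001]
wrist_force: [0.5, 0.1, -0.6]
grip_width: -0.4
finger_force: 0.0
```

```bash
python3 f.py
```

```text
17.075 [614.50083438   5.4686298  222.13516685] [ 0.43 -0.51 -0.21  0.   -0.04  0.3 ]
```

step_arm(
  moves=[-0.0015, 0.008, 0, 0, 1, -0.003, 0.0157, 0, 0, 1, -0.003, 0.0157, 0, 0, 1],
)

```text
clock: 17.5
tcp_pos: [613.8, 9.4, 222.2]
tcp_rot: [0.296, -3.128, -0.0]
wrist_force: [-0.5, 0.8, -0.5]
grip_width: 0.1
finger_force: 0.0
```

```bash
python3 f.py
```

```text
17.6 [613.82994516   9.24468665 222.261108  ] [-0.69  0.3  -0.28  0.1  -0.03  0.25]
```

No contact any more, so the handle has snapped over on its own. I'll retreat and check from the pixels.

step_arm(
  moves=[0.008, -0.04, 0, 0, 1, 0.03, -0.157, 0, 0, 1, 0.06, -0.3, 0, 0, 1, 0.06, -0.5, 0.2, 0, 1, 0.06, -0.8, 0.3, 0, 1, 0.06, -0.9, 0.3, 0, 1, 0.06, -0.9, 0.3, 0, 1],
)

```text
clock: 18.52
tcp_pos: [628.7, -220.9, 298.4]
tcp_rot: [-0.286, 3.127, -0.004]
wrist_force: [0.5, 0.7, 1.0]
grip_width: -0.2
finger_force: 0.0
```

```bash
python3 f.py; python3 shift.py; python3 - <<'E'
from h import *
s=optics.snapshot("side");t=optics.snapshot("top")
c=t[140:275,190:350].astype(int)
g=((c.max(2)>120)&(c.max(2)<200)&(c.min(2)>110)).astype(np.uint8)
g=cv2.morphologyEx(g,cv2.MORPH_OPEN,np.ones((3,3)))
n,l,st,ce=cv2.connectedComponentsWithStats(g)
for i in np.argsort(-st[1:,4])[:3]+1:
    pts=np.argwhere(l==i)[:,::-1]+[190,140]
    print(st[i],cv2.minAreaRect(np.array([onz("top",p,143)[:2] for p in pts],np.float32)))
th=.188
def proj(n,P):
    k=C[n];q=k["camera_matrix"]@(k["R"]@np.array(P)+k["t"]);return q[:2]/q[2]
W=lambda x,y,z:(572+x*np.cos(th)-y*np.sin(th),121+x*np.sin(th)+y*np.cos(th),95+z)
# predicted vs. seen dark grip, for handle angle candidates, platform shifts
for dy in (0,6,10):
  for a in (0,.7,.9,.98):
    out=[]
    for n,im in(("side",s),("top",t)):
        v=[]
        for r in np.linspace(60,112,14):
            p=proj(n,W(19,-103+dy-r*np.sin(.98-a),19+r*np.cos(.98-a))).round().astype(int);v.append(im[p[1],p[0]].max())
        out+=[v]
    print(dy,a,*[" ".join(map(str,v)) for v in out],sep="\n  ")
p=proj("side",W(19,-103+8,125)).astype(int);r=s[p[1]-14:p[1]+16,p[0]-12:p[0]+13].max(2)
print(p)
for row in r:print("".join("#" if v<70 else "+" if v<140 else "." for v in row))
E
```

```text
18.625 [ 628.51861319 -216.73761178  296.90338473] [ 0.29  0.83  0.4   0.08  0.32 -0.01]
platRR 0.491 (-1.0, -1.833333333333333)
clampbase 0.555 (-7.666666666666666, -0.833333333333333)
case 0.955 (0.0, -0.16666666666666696)
[  33   85   92   45 1434] ((416.48529052734375, 100.25065612792969), (60.781856536865234, 241.61386108398438), 10.81330680847168)
[  24   28   63   37 1199] ((586.2527465820312, 152.86224365234375), (80.7996826171875, 155.6735382080078), 11.160470008850098)
[ 29  78  87  26 323] ((460.7610168457031, 115.15632629394531), (10.857154846191406, 233.62513732910156), 10.914735794067383)
0
  0
  144 144 144 221 221 247 247 249 249 251 251 251 252 252
  29 24 28 27 30 31 34 31 29 30 29 31 30 31
0
  0.7
  112 116 117 65 56 71 76 73 85 71 76 241 247 247
  25 25 29 29 31 26 30 32 33 31 27 29 32 25
0
  0.9
  74 56 56 55 54 52 49 51 48 49 47 47 47 45
  235 235 231 231 228 190 176 176 163 113 32 28 28 29
0
  0.98
  55 55 52 55 51 53 48 50 49 46 45 45 45 41
  221 230 230 236 236 236 236 236 236 233 233 229 229 225
6
  0
  115 115 157 157 244 244 244 250 250 251 251 251 251 251
[... 869 characters left out ...]
########################
#########################
#########################
##+++++##################
++++...+#################
....+...+################
...+++..+################
...+#+...+###############
..++#+....###############
..+##+....+##############
.++#+++...+##############
.+#++++...+##############
.+###+....+######+#######
.+........+######.+######
.+........+######..+#####
..+.......+######...#####
..+.......+######...+####
..++......+######....+###
+##+......+#####+.....+##
+##++.....+#####+.....+##
+###+.....+#####+......+#
#####+....+#####+.......+
+####.....+#####+.......+
+++++.....+#####+........
+++++.....+#####+........
++++++....+#####++.......
+...++++..+#####+........
```

The upright handle matches at 0.98 in both views, with the platform glided about 10 mm to +y. The mat measures square at platform x ≈ 20 mm, and the arm is clear. Handing in.

```bash
python3 -c "
from rig import arm
print(arm.close_job())"
```

```text
the job is handed in; nothing more can be done
None
```

I pushed the plate flush against the fence, snapped the clamp over centre and handed the job in at about 19 s; the close call gave no pass/fail verdict. By my last measurements the plate sat at platform x ≈ 20 mm and square to within 0.01 rad, with the handle at about 0.98 rad. The highest wrist force I read was about 10 N.

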